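# Seat the laser's mirror carrier in its three-point mount

## Task

Put the mirror carrier back into the three-point laser mount: pick it up by its grip post without touching the mirror, carry it upright, and set its three ball feet into the three V seats with the mirror towards the laser tube. Press it gently home, without forcing it, until the sprung catch holds it down on all three seats and it cannot rock, then let go; leave the tape measure, sanding block and plane where they are.

Things in the scene. Friction and masses are not known exactly. Their poses are not given: they have to be found in the camera images.
- carrier: Loose bare-metal mirror carrier, 0.25 to 0.45 kg. Origin on its stem's axis, level with the undersides of its feet; z up. Plate x -61 to 38, y -35 to 35, z 21 to 29 mm (y only -17 to 17 where x < -22; screw heads to z 32) on three 14 mm balls centred at (-44, 0, 7), (22, 26, 7), (22, -26, 7) mm. The mirror is at the -x end.
- grip (a point): Middle of the gripping length of the carrier's upright grip post, 63 mm above the carrier's origin. The post is 20 mm in x, 16 mm in y, and runs from z 29 to 79 mm of the carrier, ribbed near the top; grip it across y.
- stem (a point): Lower tip of the carrier's flat stem, 2 mm above its origin. The stem, 12 mm in x, is a double wedge: 2 mm wide in y at the tip, 14 mm at its widest 11 mm higher, 7 mm at the neck 15 mm above the tip.
- mirror: Round mirror in a dark ring, 36 mm diameter, 5 mm thick, fixed upright on the carrier at its (-40, 0, 52) mm, facing the carrier's -x and +y at 45 degrees. Origin at its centre, axes parallel to the carrier's. The fingers must not touch it.
- foot_a: Foot of the carrier at the mirror end, fixed to it: a 14 mm steel ball. Origin at the ball's centre, at the carrier's (-44, 0, 7) mm.
- foot_b: The same kind of foot at the carrier's (22, 26, 7) mm.
- foot_c: The same kind of foot at the carrier's (22, -26, 7) mm.
- mount: Laser mount, fixed. Dark base plate x -150 to 55, y -50 to 50 mm; origin on the table under the catch's axis, z up. At its -x end a laser tube of 28 mm diameter (x -150 to -84, axis at z 97, top at z 113 mm) looks along +x. Above the base a light metal head, clamped at a height that differs each time and is not reported: its top face lies between z 32 and 48 mm. Carried on it: seats and catch.
- seat_low (a point): Fixed point of the mount, 37 mm above its origin: the seated carrier's origin stands 0 to 16 mm above it, as the head is set, straight up, axes parallel to the mount's. The head's three steel V seats (45 degree flanks, mouth 15 mm, grooves 18 mm long pointing at the axis) lie under the three feet; a foot off to the side slides in with side force. Seated, feet bear with 4 to 8 N; over 30 N on one foot is forcing it.
- catch_low (a point): Fixed point of the mount's axis, 53 mm above its origin; the sprung catch is up to 16 mm higher, as the head is set. Two round steel noses, sprung together along y to a 6 mm gap, which the stem spreads. It meets them 12 mm above the seat; the push grows to 8 to 12 N, falls off sharply about 3 mm above the seat (the click), and the catch then pulls the carrier down with some 10 N.
- tape_measure: Bystander: tape measure, 36 x 94 x 69 mm, origin at the centre of its underside.
- sanding_block: Bystander: cork sanding block, 67 x 122 x 32 mm, origin at the centre of its underside.
- block_plane: Bystander: small metal plane, 48 x 150 x 62 mm, origin at the centre of its underside.
Not all that is in view belongs to the job. Of the things that look like the mount, take the one that is farthest to the robot's left at the start. Leave any red or turquoise look-alike of the carrier alone.

How it is judged:
On the way:
1. The carrier is lifted by the gripper, clear of everything else (height (world z) of carrier above 0.03 m and contact force between carrier and the fingers above 1 N and contact force between carrier and mount below 0.05 N), for 0.2 s.
At the end, for the whole second after the job is handed in: The carrier is at rest and released in the mount, mirror towards the laser tube, on the mount's axis within 2 mm, level within 1 degree and turned to it within 2 degrees, standing 34 to 56 mm above the mount's origin, and each of its three feet bears on the mount with at least 0.8 N (contact force between each of foot_a, foot_b, foot_c and mount above 0.8 N and z of carrier in the frame of mount between 0.034 and 0.056 m and horizontal distance between carrier and mount below 0.002 m and angle between the x axis of carrier and the x axis of mount, either way round below 0.04 rad and x of mirror in the frame of mount below -0.03 m and angle between the z axis of carrier and the z axis of mount, either way round below 0.02 rad and linear speed of carrier below 0.01 m/s and angular speed of carrier below 0.1 rad/s and contact force between carrier and the fingers below 0.05 N); the robot touches nothing.
It fails at once if The carrier is forced: more than 30 N between one foot and the mount (contact force between any of foot_a, foot_b, foot_c and mount above 30 N).
It fails at once if The fingers touch the mirror (contact force between the fingers and mirror above 0.2 N).
It fails at once if The carrier is tipped by more than 30 degrees (angle between carrier's own z axis and vertical above 0.52 rad).
It fails at once if The tape measure, sanding block or plane is shifted by more than 30 mm (distance of any of tape_measure, sanding_block, block_plane from where it was at the start of the episode above 0.03 m).
It also fails if it takes over 51 s, if anything falls off the work surface, if the arm or the gripper's body presses on something with over 40 N, if the wrist force passes 120 N, or if a joint passes its speed limit or range.

## Robot

A 6-joint arm with a two-finger parallel gripper is mounted at the origin on the work surface; the furniture and walls round the work are solid. World frame = base frame: x ahead of the robot, y to its left, z up, the work surface at z = 0. Lengths are in m, angles in rad, forces in N, time in s.
With the tool pointing down it reaches from about 0.4 to 0.925 m from the base axis. Payload 3.4 kg.
Tool frame: the origin (TCP) lies on the centre line of the jaws, within the pads' length; the fingertips stand 22 mm ahead of it and the grasp point (between the pads) lies 3 mm ahead of it; z points along the fingers, y is the direction in which the jaws open and shut (so a half turn about z gives the same grasp; the last joint's range is limited). The gripper opens to 85 mm and grips with 20 to 120 N. Pads are 22 mm wide; open, the fingers measure 114 mm over their backs; the gripper's body (76 mm by 85 mm) begins 54 mm behind the grasp point. The pads swing forward as they close: fully open they stand 13 mm farther back than shut.
Start: joints at [1.262, 0.307, 1.506, -0, 1.328, -0.073], TCP at [0.134, 0.559, 0.23] pointing down, gripper open.
Joint ranges: [-3.12, 3.12], [-1.05, 2.28], [0.14, 2.33], [-1.42, 4.57], [0.1, 2.73], [-2.68, 2.68]. Speed limits (rad/s): [2.57, 2.57, 3.14, 3.14, 3.14, 3.14].

## Interface

Orientations are given as [roll, pitch, yaw] about the fixed x, y, z axes, in that order (R = Rz(yaw) Ry(pitch) Rx(roll)).
In Python, from workcell import ctrl gives the robot as it stands. Calls block until the motion is done:
- ctrl.move_ptp(position, orientation): joint-space move of the TCP to a pose.
- ctrl.line_to(position, rotation=None, velocity=0.15, guard=None): straight line of the TCP; rotation=None keeps the orientation; velocity is the mean speed in m/s. With guard (N) it stops when the force on the tool has changed by that much, and returns True; else False.
- ctrl.goto_joints(angles): joint-space move.
- ctrl.gripper_to(opening, effort=None): finger opening in m; effort is the grip in N (None keeps the last); returns when the fingers have stopped.
- ctrl.dwell(seconds).
- ctrl.inverse_kinematics(position, orientation): joint angles nearest the present ones, or None.
- ctrl.read_camera(name): name is "scene" or "top" or "wrist"; returns (picture, depth): 480x640x3 uint8, red, green, blue; 480x640 float32, m along the optical axis (not along the pixel's ray), 0 where there is no reading.
- ctrl.calibration(name): a dict with "camera_matrix" (3x3 intrinsics, pixels), "R" (3x3) and "t" (3): a world point X has camera coordinates R X + t. Camera axes: x right, y down, z forward; pixel columns grow to the right and rows downward; lengths in m; the calibration is good to about 2 mm. A picture is of the moment at which its call begins: read the wrist's pose just before it. calibration takes no time and is no camera call; for the wrist camera it gives the pose at the moment of the call.
A pose or a line that the arm cannot do raises ctrl.IKError and nothing moves.
- ctrl.finish_job(): hands the job in, once; it reports no verdict.
Readings, each from a call of its own:
- ctrl.get_time_s(): time.
- ctrl.get_joints(): joint angles.
- ctrl.get_joint_velocities(): joint speeds.
- ctrl.get_joint_torque(): joint torques, N m.
- ctrl.get_tool_pos(): TCP position.
- ctrl.get_ee_rot(): TCP orientation.
- ctrl.get_ft_force(): force on the tool from outside, world axes, zero at the start.
- ctrl.get_torque(): the same for the moment, N m.
- ctrl.get_opening(): finger opening in m.
Only numpy, scipy, OpenCV 4.12 (cv2) and the standard library are available. Lean on these libraries where they do the work, as an engineer would, in place of code of your own. Each camera call takes 0.05 s, during which the arm holds its last target.

## Working session

There is one attempt and no reset: what is moved stays moved. The work goes in short steps, each a Python script; the robot and the scene stay as the last script left them, time stands still between calls to the robot, and variables do not carry over. Pictures are saved under pics/ and viewed, and the job is handed in when it is done.

```bash
mkdir -p pics; ls; python3 - <<'E'
from workcell import ctrl
import cv2,numpy as np
print(ctrl.get_time_s())
for n in ["scene","top","wrist"]:
    c=ctrl.calibration(n)
    p,d=ctrl.read_camera(n)
    cv2.imwrite(f"pics/{n}0.png",p[:,:,::-1]); np.savez(f"pics/{n}0.npz",p=p,d=d,K=c["camera_matrix"],R=c["R"],t=c["t"])
    print(n,np.round(c["camera_matrix"],1).tolist(),np.round(c["R"],3).tolist(),np.round(c["t"],3))
print(ctrl.get_time_s(),ctrl.get_tool_pos(),ctrl.get_ee_rot())
E
```

```text
pics
0.0
scene [[599.3, 0.0, 310.6], [0.0, 599.3, 235.4], [0.0, 0.0, 1.0]] [[0.974, 0.227, 0.012], [0.191, -0.791, -0.582], [-0.123, 0.569, -0.813]] [-0.499 -0.085  1.622]
top [[487.6, 0.0, 323.5], [0.0, 487.6, 229.9], [0.0, 0.0, 1.0]] [[0.014, -1.0, 0.013], [-0.986, -0.016, -0.168], [0.168, -0.01, -0.986]] [-0.042  0.495  1.33 ]
wrist [[338.5, 0.0, 317.7], [0.0, 338.5, 238.7], [0.0, 0.0, 1.0]] [[0.233, 0.973, -0.002], [0.918, -0.219, 0.33], [0.32, -0.078, -0.944]] [-0.574 -0.043  0.382]
0.15 [0.1341877  0.55857645 0.22967288] [-3.13998162e+00 -9.54424817e-05  2.90585765e+00]
```

View pics/scene0.png

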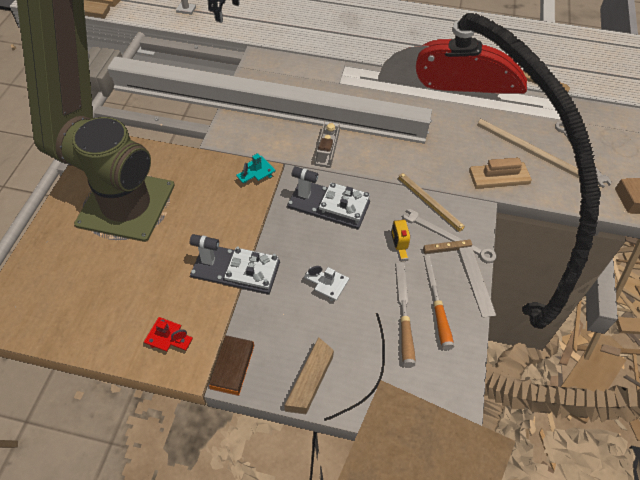

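View pics/top0.png

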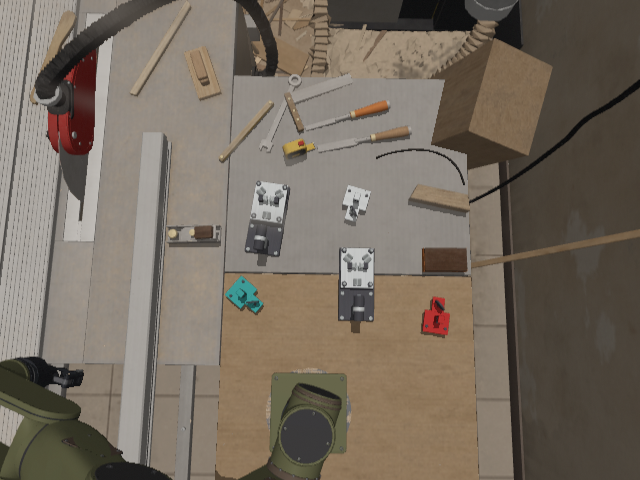

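View pics/wrist0.png

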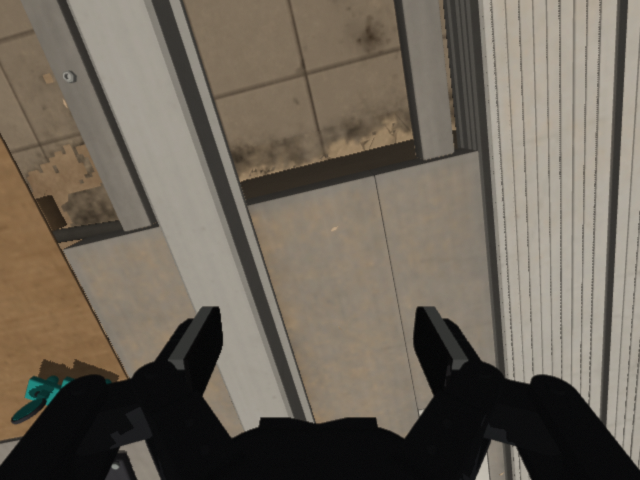

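Mount candidates in the top view are (267,218) and (357,283). World +y is image-left, so the one at (267,218) is the farthest left. Carrier candidates are bare metal (355,203), turquoise (243,295) and red (437,317); the bare metal one is meant. Next I'll enlarge both and get rough positions.

```bash
cat > h.py <<'E'
import numpy as np,cv2
from workcell import ctrl
def load(n):
    z=np.load(f"pics/{n}.npz"); return z["p"],z["d"],z["K"],z["R"],z["t"]
def grab(cam,name):
    c=ctrl.calibration(cam); p,d=ctrl.read_camera(cam)
    cv2.imwrite(f"pics/{name}.png",p[:,:,::-1]); np.savez(f"pics/{name}.npz",p=p,d=d,K=c["camera_matrix"],R=c["R"],t=c["t"])
def plane(n,uv,z):
    p,d,K,R,t=load(n); o=-R.T@t; r=R.T@np.linalg.inv(K)@np.array([uv[0],uv[1],1.]); return o+r*(z-o[2])/r[2]
def pd(n,uv):
    p,d,K,R,t=load(n); dd=d[int(round(uv[1])),int(round(uv[0]))]; return R.T@(np.linalg.inv(K)@np.array([uv[0],uv[1],1.])*dd-t)
def cloud(n):
    p,d,K,R,t=load(n); v,u=np.mgrid[:480,:640]; P=np.stack([u*d,v*d,d],-1)@np.linalg.inv(K).T
    return (P-t)@R
def proj(n,X):
    p,d,K,R,t=load(n); c=K@(R@np.asarray(X)+t); return c[:2]/c[2]
E
python3 - <<'E'
from h import *
p,d,K,R,t=load("top0")
a=p[170:270,230:310]; b=p[170:230,325:385]
a=cv2.resize(a,(400,500),interpolation=cv2.INTER_CUBIC); b=cv2.resize(b,(400,400),interpolation=cv2.INTER_CUBIC)
im=np.zeros((500,800,3),np.uint8); im[:,:400]=a; im[:400,400:]=b
cv2.imwrite("pics/crop.png",im[:,:,::-1])
print(plane("top0",(267,202),.04),plane("top0",(262,240),.1),plane("top0",(355,203),.03),plane("top0",(352,212),.05))
E
```

```text
[0.57376132 0.12692635 0.04      ] [0.45554958 0.13025959 0.1       ] [ 0.57744986 -0.1241793   0.03      ] [ 0.54674616 -0.11428732  0.05      ]
```

View pics/crop.png

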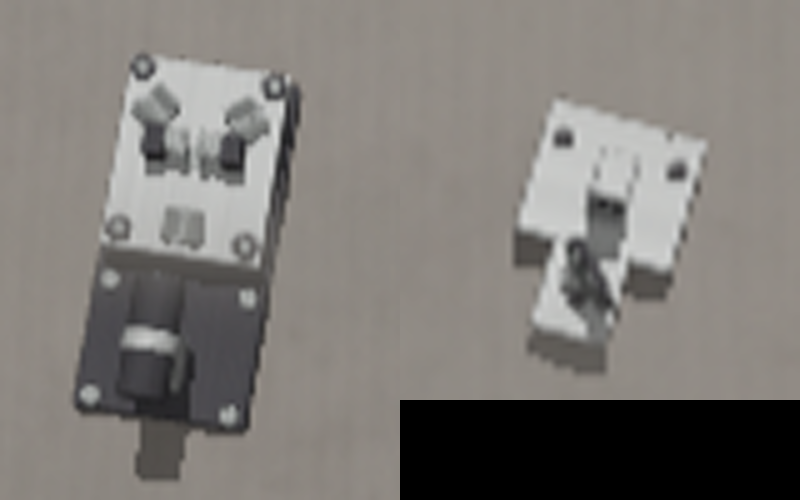

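```bash
python3 - <<'E'
from h import *
p,d,K,R,t=load("wrist0"); o=-R.T@t
yaw=2.90586; c,s=np.cos(yaw),np.sin(yaw)
Rt=np.array([[c,s,0],[s,-c,0],[0,0,-1]])
print("cam in tool",Rt.T@(o-np.array([.13419,.55858,.22967])), Rt.T@R[2])
for nm,xy,yw in [("carr1",(.56,-.12),-.27),("mount1",(.545,.13),-.23)]:
    f=np.array([np.cos(yw),np.sin(yw)])
    q=np.array(xy)+f*0.05
    ctrl.move_ptp([q[0],q[1],.25],[np.pi,0,yw+np.pi]); ctrl.dwell(.2)
    grab("wrist",nm); print(ctrl.get_time_s(),ctrl.get_tool_pos())
E
```

```text
cam in tool [ 8.54503002e-02 -1.01231699e-04 -1.43721961e-01] [-0.32950346 -0.00157634  0.94415305]
3.35 [ 0.60826525 -0.13279431  0.2500207 ]
4.5917 [0.59407376 0.11717007 0.24995702]
```

View pics/carr1.png

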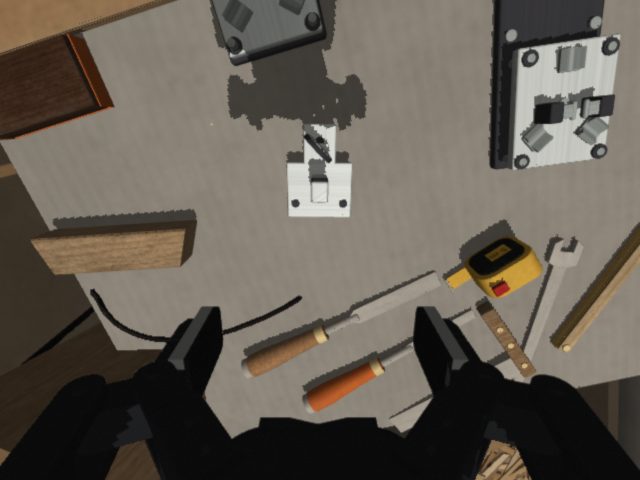

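View pics/mount1.png

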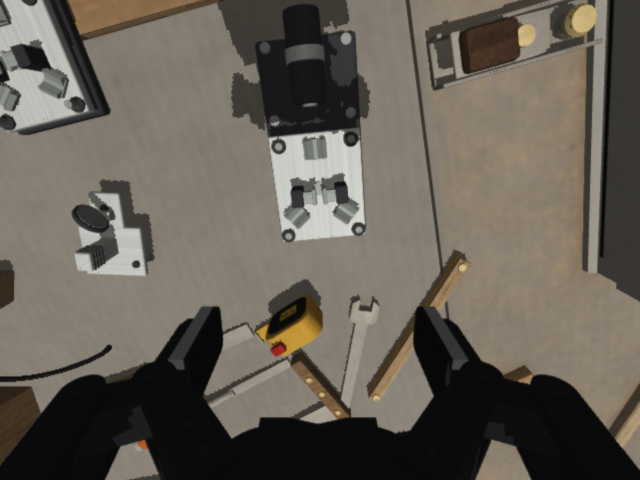

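The carrier's plate spans u 288–351, v 163–216, with its post at (319,190) and its mirror at (319,148). The mount's head is at (318,187), with its tube at (305,60). The tape measure, at (295,325), is close to the mount's far end. Next I'll measure both.

```bash
python3 - <<'E'
from h import *
for n in ["carr1","mount1"]:
    C=cloud(n); p,d,*_=load(n)
    if n=="carr1": box=(slice(115,222),slice(280,360))
    else: box=(slice(0,250),slice(245,375))
    P=C[box].reshape(-1,3); col=p[box].reshape(-1,3).astype(int)
    ok=(d[box].ravel()>0); P=P[ok]; col=col[ok]
    h,e=np.histogram(P[:,2],bins=np.arange(-.01,.13,.003)); print(n,[(round(a,3),b) for a,b in zip(e,h) if b>15])
    def rect(m,nm):
        r=cv2.minAreaRect((P[m][:,:2]*1000).astype(np.float32)); print(nm,m.sum(),r,cv2.boxPoints(r).round(1).tolist(), P[m].mean(0).round(4))
    z=P[:,2]
    if n=="carr1":
        rect((z>.022)&(z<.034),"plate"); rect((z>.074)&(z<.085),"posttop"); rect((z>.034)&(z<.07),'mid')
    else:
        rect((z>.028)&(z<.055)&(col.min(1)>140),"head"); rect((z>.085),"tube"); rect((z>.003)&(z<.02),"base")
E
```

```text
carr1 [(np.float64(-0.004), np.int64(205)), (np.float64(-0.001), np.int64(3507)), (np.float64(0.002), np.int64(44)), (np.float64(0.026), np.int64(1812)), (np.float64(0.029), np.int64(2111)), (np.float64(0.032), np.int64(69)), (np.float64(0.035), np.int64(27)), (np.float64(0.038), np.int64(33)), (np.float64(0.053), np.int64(19)), (np.float64(0.056), np.int64(18)), (np.float64(0.059), np.int64(41)), (np.float64(0.062), np.int64(37)), (np.float64(0.065), np.int64(74)), (np.float64(0.068), np.int64(96)), (np.float64(0.071), np.int64(20)), (np.float64(0.077), np.int64(317)), (np.float64(0.08), np.int64(27))]
plate 4001 ((576.04345703125, -122.76165008544922), (70.01557922363281, 98.70760345458984), 74.3182601928711) [[519.0999755859375, -143.10000610351562], [614.0999755859375, -169.8000030517578], [633.0, -102.4000015258789], [538.0, -75.69999694824219]] [ 0.5823 -0.1245  0.0291]
posttop 356 ((586.5111083984375, -125.63568115234375), (15.202554702758789, 19.55548095703125), 74.63996124267578) [[575.0999755859375, -130.39999389648438], [593.9000244140625, -135.60000610351562], [598.0, -12
[... 1355 characters left out ...]
.9000244140625, 69.30000305175781], [637.0, 159.6999969482422], [527.0, 174.5]] [0.5721 0.1222 0.0433]
tube 3577 ((464.63775634765625, 136.76553344726562), (30.143735885620117, 67.6185073852539), 82.54010009765625) [[429.20001220703125, 126.19999694824219], [496.20001220703125, 117.4000015258789], [500.1000061035156, 147.3000030517578], [433.1000061035156, 156.10000610351562]] [0.4632 0.1372 0.1082]
base 6867 ((525.5005493164062, 125.03192901611328), (127.9144515991211, 201.02780151367188), 76.47944641113281) [[412.79998779296875, 86.30000305175781], [608.2999877929688, 39.29999923706055], [638.2000122070312, 163.6999969482422], [442.70001220703125, 210.6999969482422]] [0.4796 0.136  0.0143]
```

```bash
python3 - <<'E'
from h import *
p=load("carr1")[0][105:225,270:370]; q=load("mount1")[0][125:250,255:380]
im=np.zeros((480,800,3),np.uint8); im[:,:400]=cv2.resize(p,(400,480),interpolation=cv2.INTER_CUBIC); im[:400,400:]=cv2.resize(q,(400,400),interpolation=cv2.INTER_CUBIC)
cv2.imwrite("pics/crop2.png",im[:,:,::-1])
E
```

```text
(no output)
```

View pics/crop2.png

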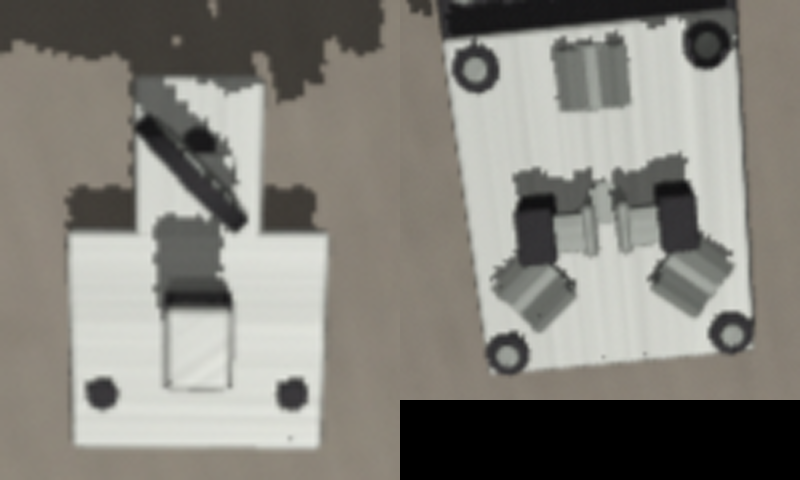

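```bash
python3 - <<'E'
from h import *
n="mount1"; C=cloud(n); p,d,*_=load(n)
yaw=np.radians(-7.55); f=np.array([np.cos(yaw),np.sin(yaw)]); l=np.array([-f[1],f[0]])
o=np.array([.5765,.1218])
X=(C[...,:2]-o)@f*1000; Y=(C[...,:2]-o)@l*1000; Z=C[...,2]*1000
inb=np.zeros(d.shape,bool); inb[0:250,245:375]=1; inb&=d>0
def comps(m,nm,mn=30):
    k,L,S,_=cv2.connectedComponentsWithStats((m&inb).astype(np.uint8))
    for i in range(1,k):
        if S[i,4]>=mn:
            q=L==i; print(nm,S[i].tolist(),"x %.1f %.1f y %.1f %.1f z %.1f %.1f ctr %.1f %.1f"%(*np.percentile(X[q],[2,98]),*np.percentile(Y[q],[2,98]),*np.percentile(Z[q],[2,98]),(np.percentile(X[q],2)+np.percentile(X[q],98))/2,(np.percentile(Y[q],2)+np.percentile(Y[q],98))/2))
comps((Z>40)&(Z<45)&(p.min(2)>170),"head",300)
q=(Z>40)&(Z<45)&(p.min(2)>190)&inb; print("head z med",np.median(Z[q]))
comps((Z>48.0)&(Z<57),"seat"); comps((Z>60)&(Z<75),"catch"); comps(Z>85,"tube")
q=(Z>109)&inb; 
A=np.c_[X[q],np.ones(q.sum())]; print("tube ridge fit",np.linalg.lstsq(A,Y[q],rcond=None)[0])
comps((Z>5)&(Z<20),"base",200)
# edges of the head: percentile by rows
q=(Z>40)&(Z<56)&inb&(p.min(2)>120)
for x0 in range(-50,55,15):
    s=q&(abs(X-x0)<4); print(x0,np.percentile(Y[s],[0.5,99.5]).round(1))
for y0 in range(-40,45,16):
    s=q&(abs(Y-y0)<4); print('y',y0,np.percentile(X[s],[0.5,99.5]).round(1))
E
```

```text
head [271, 131, 94, 110, 5288] x -53.5 51.9 y -43.0 43.7 z 41.6 44.6 ctr -0.8 0.4
head z med 43.14951249588104
seat [315, 138, 12, 20, 166] x -50.0 -32.6 y 2.5 11.1 z 48.3 53.5 ctr -41.3 6.8
seat [303, 140, 12, 20, 166] x -49.8 -32.4 y -11.0 -2.4 z 48.1 53.5 ctr -41.1 -6.7
seat [341, 201, 19, 12, 111] x 15.0 26.6 y 23.0 39.0 z 48.2 53.5 ctr 20.8 31.0
seat [284, 206, 18, 15, 111] x 15.0 27.0 y -38.4 -22.6 z 48.3 54.3 ctr 21.0 -30.5
seat [333, 208, 19, 16, 147] x 22.2 36.8 y 13.6 30.0 z 48.2 53.4 ctr 29.5 21.8
seat [293, 211, 18, 18, 152] x 21.9 37.3 y -29.2 -13.0 z 48.1 53.6 ctr 29.6 -21.1
catch [322, 184, 27, 20, 421] x -6.0 10.9 y 3.6 27.6 z 63.1 69.5 ctr 2.4 15.6
catch [290, 188, 27, 20, 420] x -6.1 10.9 y -27.3 -3.4 z 62.9 69.5 ctr 2.4 -15.3
tube [282, 4, 44, 103, 3577] x -145.2 -81.2 y -12.9 13.5 z 99.3 112.6 ctr -113.2 0.3
tube ridge fit [0.00167471 0.37161356]
base [255, 31, 105, 106, 6810] x -144.3 -58.0 y -48.0 48.3 z 12.2 18.4 ctr -101.2 0.2
-50 [-45.5  30.3]
-35 [-45.3  45.4]
-20 [-44.9  45.5]
-5 [-45.4  45.6]
10 [-45.3  45.5]
25 [-45.1  45. ]
40 [-45.1  45.3]
y -40 [-56.   49.5]
y -24 [-56.   53.7]
y -8 [-55.8  53.8]
y 8 [-56.  54.]
y 24 [-55.6  53.6]
y 40 [-42.   49.3]
```

```bash
python3 - <<'E'
from h import *
yw=np.radians(-15.6); rot=[np.pi,0,yw+np.pi]
x,y=.5868,-.1258
ctrl.move_ptp([x,y,.15],rot)
print(ctrl.get_tool_pos(),ctrl.get_ee_rot())
grab("wrist","carr2")
g=ctrl.line_to([x,y,.066],velocity=.08,guard=6); print("guard",g)
ctrl.gripper_to(.005,70)
print("open",ctrl.get_opening(),ctrl.get_tool_pos(),ctrl.get_ft_force(),ctrl.get_time_s())
E
```

```text
[ 0.58743856 -0.12512721  0.15056309] [3.14074782e+00 1.03564877e-03 2.86941336e+00]
guard False
open 0.013871478333272905 [ 0.58693986 -0.1258849   0.06632695] [-0.01965924 -0.8783412   2.86296524] 7.525
```

View pics/carr2.png

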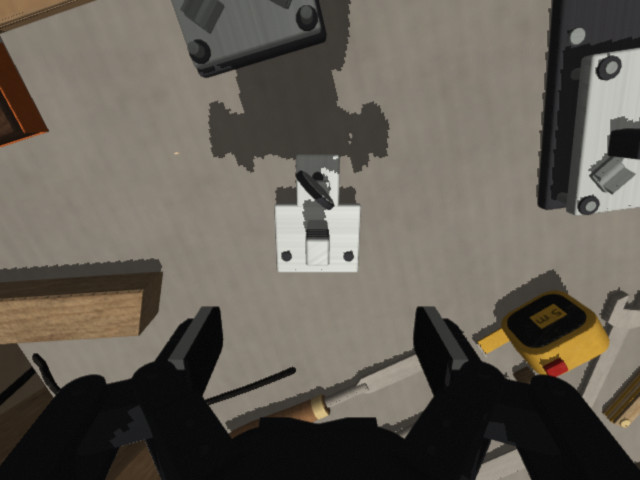

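The picture shows the post (317,250) centred between the jaws, and the grip closed at 13.9 mm. I'll lift it, turn it to the mount's yaw, and look.

```bash
python3 - <<'E'
from h import *
z0=ctrl.get_tool_pos()[2]
p=ctrl.get_tool_pos()
ctrl.line_to([p[0],p[1],.15],velocity=.1); ctrl.dwell(.2)
print("open",ctrl.get_opening(),ctrl.get_ft_force())
ym=np.radians(-7.55); rot=[np.pi,0,ym+np.pi]
ctrl.move_ptp([.5796,.0,.19],rot)
ctrl.move_ptp([.5796,.1215,.17],rot); ctrl.dwell(.3)
print("open",ctrl.get_opening(),ctrl.get_tool_pos(),ctrl.get_ee_rot(),ctrl.get_ft_force(),ctrl.get_torque(),ctrl.get_time_s())
grab("wrist","w3"); grab("scene","s3"); grab("top","t3")
s=load("s3")[0][150:270,250:410]; w=load("w3")[0]
im=np.zeros((600,800,3),np.uint8); im[:300,:400]=cv2.resize(s,(400,300),interpolation=cv2.INTER_CUBIC); im[:300,400:]=cv2.resize(load("t3")[0][160:280,200:360],(400,300),interpolation=cv2.INTER_CUBIC); im[300:,:400]=cv2.resize(w,(400,300)); im[300:,400:]=cv2.resize(w[200:380,200:440],(400,300))
cv2.imwrite("pics/c3.png",im[:,:,::-1])
E
```

```text
open 0.013765361116490554 [-0.22399242  0.18529672 -3.03718802]
open 0.013898660732742202 [0.57994388 0.12022017 0.17017761] [-3.14147863e+00  4.20646459e-04  3.00789319e+00] [-0.62235564 -0.79281316 -2.82279592] [-0.05798494 -0.02389466  0.02844989] 10.1667
```

View pics/c3.png

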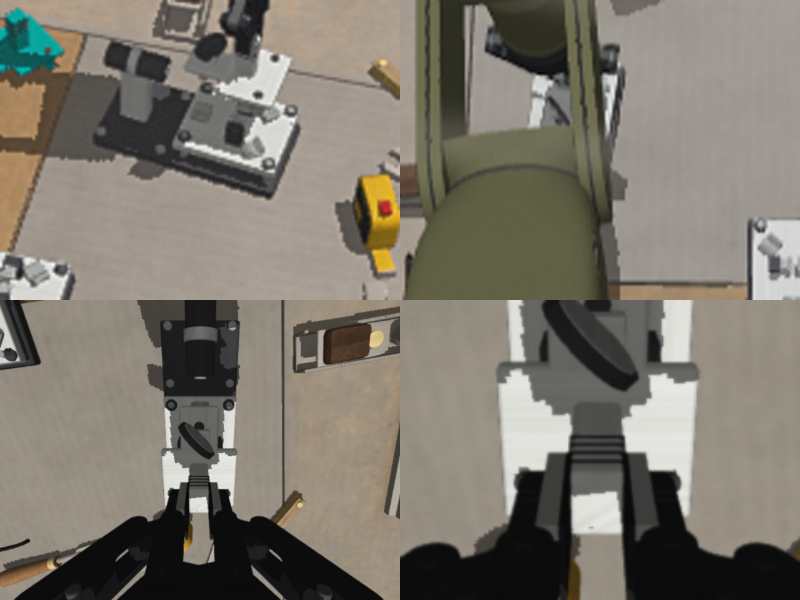

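The carrier is held level-looking above the mount with the mirror towards the tube; the plate edge in the wrist view spans about u 330–395. Next I'll measure the in-hand pose and re-settle.

```bash
python3 - <<'E'
from h import *
print(ctrl.get_tool_pos(),ctrl.get_ee_rot())
ym=np.radians(-7.55); rot=[np.pi,0,ym+np.pi]
ctrl.line_to([.5796,.1215,.16],rot,velocity=.05); ctrl.dwell(.3)
T=ctrl.get_tool_pos(); print(T,ctrl.get_ee_rot())
grab("wrist","w4")
C=cloud("w4"); p,d,*_=load("w4")
f=np.array([np.cos(ym),np.sin(ym)]); l=np.array([-f[1],f[0]])
X=(C[...,:2]-T[:2])@f*1000;Y=(C[...,:2]-T[:2])@l*1000;Z=C[...,2]*1000
m=(d>0)&(abs(Y)<40)&(X>-70)&(X<45)&(Z>110)&(Z<135)
h,e=np.histogram(Z[m],bins=np.arange(110,136,1)); print(h)
m=(d>0)&(abs(Y)<40)&(X>-70)&(X<45)&(Z>118)&(Z<127)&(p.min(2)>60)
A=np.c_[X[m],Y[m],np.ones(m.sum())]; 
for _ in range(3):
    s=np.linalg.lstsq(A,Z[m],rcond=None)[0]; r=Z[m]-A@s; k=abs(r)<1; A=A[k]; mm=np.argwhere(m)[~k]; m[mm[:,0],mm[:,1]]=False
print("plane dz/dx,dz/dy,z0",s,m.sum())
r=cv2.minAreaRect(np.c_[X[m],Y[m]].astype(np.float32)); print(r)
for y0 in (-30,-25,25,30):
    q=m&(abs(Y-y0)<2); print("y",y0,np.percentile(X[q],[1,99]).round(1))
for x0 in (-55,-48,-10,0,10,20,30):
    q=m&(abs(X-x0)<2); print("x",x0,np.percentile(Y[q],[1,99]).round(1), q.sum())
E
```

```text
[0.57978041 0.12080111 0.17019491] [3.14153433e+00 3.64024473e-04 3.00865797e+00]
[0.57975141 0.12159514 0.16017533] [3.14149441e+00 3.87304468e-04 3.00995399e+00]
[   0    0    0    0    0    0    5   52   58   45  121  888 4097 3100
  320  147  101   30   27   29   60  119   83   29   34]
plane dz/dx,dz/dy,z0 [5.90995348e-03 5.14490603e-03 1.22926279e+02] 7296
((-11.59457778930664, -0.046966552734375), (69.43806457519531, 98.37305450439453), 89.95733642578125)
y -30 [-21.2  29.9]
y -25 [-21.3  17.9]
y 25 [-20.8  18.1]
y 30 [-21.3  33.3]
x -55 [-16.2  16.6] 385
x -48 [-16.3  16.2] 333
x -10 [-33.7  33.6] 676
x 0 [-34.1  34.1] 489
x 10 [-33.8  33.6] 377
x 20 [-34.1  34.1] 101
x 30 [-34.1  34.3] 64
```

In hand the carrier's origin lies at the TCP within 0.3 mm, level within 0.4°, and 66 mm below it. The expected seated TCP z is about 0.114. I'll descend in small steps while watching the force.

```bash
python3 - <<'E'
from h import *
tx,ty=.5796,.1215
ctrl.line_to([tx,ty,.130],velocity=.05,guard=8); ctrl.dwell(.1)
f0=ctrl.get_ft_force(); print(f0,ctrl.get_tool_pos())
z=.130; seen=0
while z>.1165:
    z-=.001
    g=ctrl.line_to([tx,ty,z],velocity=.02,guard=14)
    F=ctrl.get_ft_force()-f0; T=ctrl.get_tool_pos(); M=ctrl.get_torque()
    print("%.4f"%z,g,F.round(1),((T-[tx,ty,z])*1000).round(2),M.round(2),round(ctrl.get_opening()*1000,2))
    if g or F[2]>16 or np.hypot(F[0],F[1])>10: break
print(ctrl.get_time_s())
E
```

```text
[ 0.66302826 -0.8077434  -2.28849923] [0.58000052 0.12155765 0.13033467]
0.1290 False [-1.2  0.5 -0.8] [0.07 0.02 0.17] [ 0.05 -0.08  0.03] 13.79
0.1280 False [-0.4  0.5 -1. ] [-0.06 -0.01 -0.05] [-0.05 -0.04 -0.01] 13.79
0.1270 False [-1.5  0.9 -1.5] [-0.09 -0.01 -0.12] [ 0.02 -0.   -0.04] 13.72
0.1260 False [ 0.6  0.3 -0.3] [-0.07 -0.01 -0.11] [-0.01 -0.04  0.01] 14.08
0.1250 False [-0.5 -0.1  0. ] [0.21 0.02 0.17] [-0.06 -0.02 -0.03] 14.0
0.1240 False [-1.   1.   3.1] [0.38 0.04 0.48] [-0.    0.05  0.02] 13.96
0.1230 False [-1.2  0.5  7.2] [0.56 0.05 0.54] [-0.02  0.04  0.05] 13.78
0.1220 False [-0.1  0.4  8.1] [0.59 0.06 0.49] [-0.01 -0.04  0.03] 13.73
0.1210 False [-0.8  0.5  7.8] [0.7  0.05 0.57] [-0.07 -0.07  0.01] 14.2
0.1200 False [-0.1  1.2  8.2] [0.77 0.06 0.71] [-0.05  0.    0.01] 13.83
0.1190 False [-1.   0.1  8.8] [0.9  0.06 0.87] [-0.03  0.02  0.  ] 13.51
0.1180 False [-0.9  0.3 10.1] [1.01 0.08 1.02] [-0.06 -0.   -0.01] 13.96
0.1170 False [1.  1.  0.2] [ 0.54 -0.02 -0.04] [-0.03 -0.41 -0.03] 13.8
0.1160 False [ 2.5  0.8 -7.9] [-0.83 -0.   -1.72] [ 0.13 -0.58  0.05] 14.01
15.3667
```

It clicked between z 0.118 and 0.117, at a peak of 10 N. I'll follow it down to the seat so the arm carries nothing, then release.

```bash
python3 - <<'E'
from h import *
tx,ty=.5796,.1215
for z in (.115,.1142):
    g=ctrl.line_to([tx,ty,z],velocity=.02,guard=12); print(g,ctrl.get_ft_force(),ctrl.get_tool_pos(),ctrl.get_torque().round(2),ctrl.get_ee_rot())
E
```

```text
False [  1.4907255    1.74460043 -10.44925597] [0.57895046 0.12160495 0.11415479] [ 0.2  -0.36 -0.03] [-3.14142474e+00 -1.74569456e-03  3.00978312e+00]
False [ 1.27003667  1.84336969 -6.19282573] [0.57901244 0.1216436  0.11409358] [ 0.27 -0.1  -0.02] [ 3.14158070e+00 -1.06722999e-03  3.00986934e+00]
```

```bash
python3 - <<'E'
from h import *
tx,ty=.5791,.1216
for z in (.1134,.1126,.1118):
    g=ctrl.line_to([tx,ty,z],velocity=.02,guard=10); F=ctrl.get_ft_force();print(g,F,ctrl.get_tool_pos(),ctrl.get_torque().round(2))
    if g or F[2]>2: break
ctrl.gripper_to(.05); ctrl.dwell(.2)
print("released",ctrl.get_opening(),ctrl.get_ft_force(),ctrl.get_tool_pos())
T=ctrl.get_tool_pos()
ctrl.line_to([T[0],T[1],.20],velocity=.1); 
ym=np.radians(-7.55); rot=[np.pi,0,ym+np.pi]
ctrl.move_ptp([.5796+.06*np.cos(ym),.1215+.06*np.sin(ym),.26],rot); ctrl.dwell(.3)
grab("wrist","w5"); grab("scene","s5"); print(ctrl.get_time_s())
C=cloud("w5"); p,d,*_=load("w5")
f=np.array([np.cos(ym),np.sin(ym)]); l=np.array([-f[1],f[0]]); o=np.array([.5796,.1215])
X=(C[...,:2]-o)@f*1000;Y=(C[...,:2]-o)@l*1000;Z=C[...,2]*1000
m=(d>0)&(abs(Y)<40)&(X>-70)&(X<45)&(Z>70)&(Z<84)
print(np.histogram(Z[m],bins=np.arange(70,85,1))[0])
A=np.c_[X[m],Y[m],np.ones(m.sum())]
for _ in range(3):
    s=np.linalg.lstsq(A,Z[m],rcond=None)[0]; k=abs(Z[m]-A@s)<1; A=A[k]; mm=np.argwhere(m)[~k]; m[mm[:,0],mm[:,1]]=False
print("plane",s,m.sum(),cv2.minAreaRect(np.c_[X[m],Y[m]].astype(np.float32)))
im=np.zeros((600,800,3),np.uint8); im[:,:400]=cv2.resize(p[20:260,240:400],(400,600),interpolation=cv2.INTER_CUBIC); im[:300,400:]=cv2.resize(load("s5")[0][150:240,270:390],(400,300),interpolation=cv2.INTER_CUBIC)
cv2.imwrite("pics/c5.png",im[:,:,::-1])
E
```

```text
False [-1.42169785  0.90214764  1.01207711] [0.57911234 0.12166598 0.11404777] [ 0.14  0.13 -0.01]
False [-1.72902469  1.24024557  5.5503986 ] [0.57926785 0.12170222 0.11392259] [0.14 0.41 0.04]
released 0.0502163174798698 [ 0.75474733  0.43177821 -0.61939496] [0.57911193 0.12154483 0.11251342]
18.8667
[   0    0    0   11  124 1014 2564 1432  212   87   56    5    0    1]
plane [1.06989051e-03 9.05771285e-04 7.66588049e+01] 4201 ((-11.440990447998047, -0.035400390625), (97.71760559082031, 69.4310302734375), 0.13223236799240112)
```

View pics/c5.png

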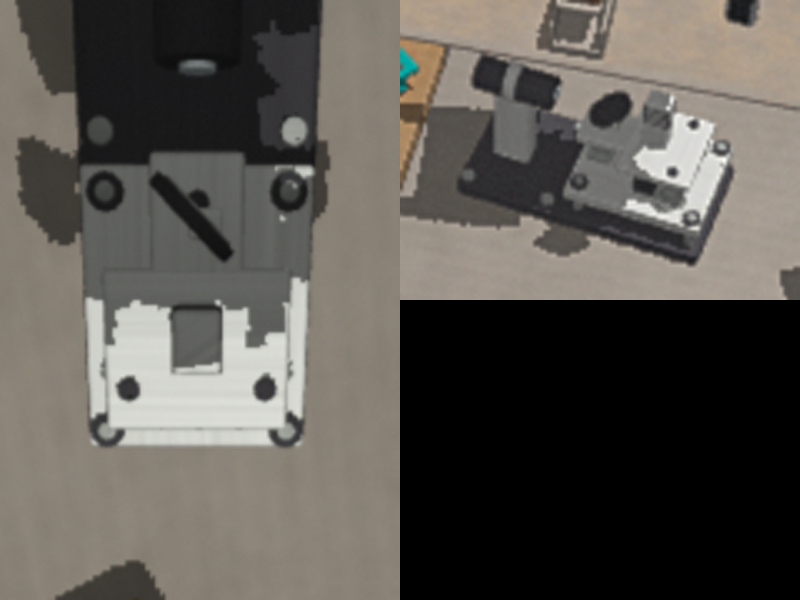

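The picture shows the carrier in the mount, the mirror (193,215 in the crop) towards the tube and nothing touching it. It measures level to 0.1°, yaw 0.13°, on axis, and 47.7 mm high. I'll hand in.

```bash
python3 -c "
from workcell import ctrl
print(ctrl.get_ft_force(),ctrl.get_time_s()); ctrl.finish_job()"
```

```text
[-1.46999365  0.24129081 -0.67888314] 18.8667
the job is handed in; nothing more can be done
```

The carrier is back in the leftmost mount with the mirror towards the laser tube, and I handed the job in at about 19 s. I gripped it by its post and carried it upright. I then lowered it in 1 mm steps until the catch clicked at about a 10 N push, eased it home with about 8 N and let go.

- **Seating:** After release, the wrist camera put it on the mount's axis within about 0.2 mm, level to about 0.1° and turned 0.13°. It stands 47.7 mm above the mount's origin, against the 48.1 mm I expected from the measured head height.
- **Not measured:** I could not read the force on each foot and did not do a separate rock test. That all three feet bear is inferred from the click, the catch's downward pull and the level pose.
- **Bystanders:** No sign of contact with the tape measure, sanding block or plane, though I did not measure their positions again at the end.
- **Disagreement:** The tube alone put the mount's axis about 0.7 mm further along x than the seats did. I used the seats.

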